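Prop the drying cabinet's door ajar on its stay

TASK

The little drying cabinet must air: prop its sprung door ajar with the stay on top. Lift the bar by its black knob, push it over the roof so that the door swings open, and drop its red-ringed hole over the brass peg so that the bar lies flat and holds the door. The peg can be clamped anywhere along its slot, so feel for it; leave the jar on the roof where it stands, and let go at the end.

Things in the scene. Friction and masses are not known exactly. Their poses are not given: they have to be found in the camera images.
- knob (a point): Middle of the black knob on the free end of the steel stay bar: upright cylinder 20 mm across, 33 mm tall, standing on the bar; this point is 16.5 mm above the bar's top face, 260 mm from the stay's pivot. Its x axis points along the bar away from the pivot, z up from the bar. Pinch it from above; the bar (with knob 160 g) then swings and tilts with it.
- red_hole (a point): Centre, at the bar's underside, of the middle one of five 12 mm through holes (20 mm apart) in the stay bar, ringed in red paint, 180 mm from the pivot and 80 mm from the knob. The bar is a flat steel strip 290 x 22 x 5 mm; the other holes are plain, at 140, 160, 200 and 220 mm from the pivot. Axes as knob.
- stay_pivot (a point): The bar's pivot on the door's top edge, at the bar's underside, 220 mm from the door's hinge axis. There the bar both swivels about the vertical and tilts up. Axes as knob.
- door_hinge (a point): Point on the door's vertical hinge axis at the height of the bar's underside when it lies flat. Its x axis points into the cabinet (away from the door's front), y from the hinge along the closed door, z up. The plywood cabinet, 280 deep x 320 wide x 180 mm high, stands still; its roof is 4 mm below this point.
- slot_mid (a point): Middle of the dark slotted plate on the roof, at the height of the flat bar's underside; axes as door_hinge, from which it lies 35 mm along x and 100 mm along y. The upright brass peg (8 mm across, tip narrowed over its last 5 mm to 3 mm) stands somewhere along the slot: up to 8 mm either way along y from this point, and within 0.5 mm along x. It reaches 14 mm above this point. Its own place is not reported.
- door (a joint): Door angle about its vertical hinge: 0 shut (as at the start), grows as the door swings out, to 1.25 rad at most. A spring shuts it (0.32 N m when shut, 0.2 N m more per rad). 0.55 to 0.66 rad when the red hole is on the peg, about 0.2 rad more or less for the neighbouring holes.
- swivel (a joint): Bar's swing about the vertical relative to the door: 0 when the bar lies along the door and points at its hinge, positive (counter-clockwise from above) towards the roof; range -0.9 to 1.6 rad, starts between -0.5 and 0.08. Little friction, stays where left. About 0.5 rad with the red hole on the peg.
- stay (a joint): Bar's tilt: 0 flat (it rests on a stop there, 4 mm above the roof), positive with the knob end raised, to 0.7 rad. It falls flat by its own weight; resting on the tip of the peg by the red hole's surroundings it reads about 0.08 rad.
- jar_mid (a point): Middle (30 mm up) of the closed glass jar with a yellow cap, 52 mm wide and 60 mm tall, that stands on the roof at the side away from the hinge, at least 150 mm from where the knob ends up; not to be moved.

How it is judged (in metres and radians):
At the end, for the whole second after the job is handed in: The red-ringed hole sits over the peg (within 4 mm of the slot's line and 11 mm of its middle), the bar lies flat within 0.015 rad, and the door is held open beyond 0.5 rad by the stay against its spring, at rest (x of red_hole in the frame of slot_mid between -0.004 and 0.004 m and y of red_hole in the frame of slot_mid between -0.011 and 0.011 m and value of joint stay below 0.015 rad and value of joint door above 0.5 rad and velocity of joint door between -0.03 and 0.03 rad/s and velocity of joint stay between -0.05 and 0.05 rad/s); the robot touches nothing.
It fails at once if the jar on the roof is pushed more than 15 mm or tipped (distance of jar_mid from where it was at the start of the episode above 0.015 m or angle between jar_mid's own z axis and vertical above 0.3 rad).
It also fails if it takes over 48 s, if anything falls off the work surface, if the arm or the gripper's body presses on something with over 40 N, if the wrist force passes 120 N, or if a joint passes its speed limit or range.

ROBOT

A 6-joint arm with a two-finger parallel gripper is mounted at the origin on the work surface. World frame = base frame: x ahead of the robot, y to its left, z up, the work surface at z = 0. Lengths are in mm, angles in rad, forces in N, time in s.
With the tool pointing down it reaches from about 375 to 975 mm from the base axis. Payload 3.8 kg.
Tool frame: the origin (TCP) lies on the centre line of the jaws, within the pads' length; the fingertips stand 22 mm ahead of it and the grasp point (between the pads) lies 3 mm ahead of it (manip.finger_overhang is the distance from the TCP to the fingertips, in mm); z points along the fingers, x is the direction in which the jaws open and shut, and the axes are right-handed (so a half turn about z gives the same grasp; the last joint's range is limited). The gripper opens to 88 mm and grips with 3 to 60 N. Pads are 18 mm wide; open, the fingers measure 123 mm over their backs; the gripper's body (75 mm by 187 mm) begins 45 mm behind the grasp point.
Start: joints at [1.133, 0.264, 1.604, -0, 1.274, -0.037], TCP at [263.352, 621.501, 260.706] pointing down, gripper open.
Joint ranges: [-2.63, 2.63], [-0.94, 2.18], [0.31, 2.57], [-1.31, 4.45], [0, 2.66], [-2.55, 2.55]. Speed limits (rad/s): [2.57, 2.57, 3.14, 3.14, 3.14, 3.14].

INTERFACE

Orientations are given as a unit quaternion [w, x, y, z].
In Python, from rig import manip gives the robot as it stands.
- The arm moves only by the shell command python3 -m crank 'ROWS' [FORCE]. ROWS is JSON, one flat list of numbers, 7 for each row, row after row: the shift along the tool's x, y, z in mm, then the turn, a rotation vector about the tool's x, y, z in degrees, then the finger opening in mm, from 0 to 88.1. A call has 1 to 8 rows; each row is the pose to reach, as a shift and turn from the pose commanded when the call began, along the tool's axes at that moment; what a row does not reach only later rows make up. A row lasts 1/12 s, in which the tool goes at most 41.7 mm and 7.16 degrees, less where a joint would pass 70% of its speed; a pose out of reach is approached as far as the arm can. A call with a gripper value outside its range is refused whole. The fingers move at their own pace and stop on an object; FORCE is the grip in N (left out, the last holds). Time passes only in rows, so rows that repeat a pose let the fingers close. It gives the time, the measured TCP pose, the force and the opening at its end, in the units of the state.
- manip.get_state(): the state, without advancing time (a new reading comes with each control period).
- manip.read_camera(name): name is "scene" or "top" or "wrist"; returns the picture (384x512x3 uint8, red, green, blue); there is no depth.
- manip.get_calibration(name): a dict with "intrinsics" (3x3 intrinsics, pixels), "dist_coeffs" ([k1, k2, p1, p2, k3] as OpenCV has them; the pictures are not rectified), "rvec" (rotation vector, rad) and "tvec" (3), from world to camera coordinates, as OpenCV has them; the wrist camera has in their place "T_tool_cam" (4x4, takes a point from camera to tool coordinates, whose origin is the TCP and whose axes are the tool frame's). Camera axes: x right, y down, z forward; pixel columns grow to the right and rows downward; lengths in mm; the calibration is good to about 2 mm. A picture is of the moment at which its call begins: read the wrist's pose just before it. get_calibration takes no time and is no camera call.
- manip.sign_off(): hands the job in, once; it reports no verdict.
The state is a dict: "t": time; "qpos": joint angles; "qd": joint speeds; "effort": joint torques, N m; "eef_pos": TCP position; "orientation": TCP orientation; "force": force on the tool from outside, world axes, zero at the start; "wrist_torque": the same for the moment, N m; "width": opening from 0.0 (shut) to 1.0 (fully open).
Only numpy, scipy, OpenCV 4.12 (cv2) and the standard library are available. Lean on these libraries where they do the work, as an engineer would, in place of code of your own. Each camera call takes 0.05 s, during which the arm holds its last target. There are 200 camera calls.

## Working session

There is one attempt and no reset: what is moved stays moved. The work goes in short steps, Python scripts to look and compute and a shell command to move; the robot and the scene stay as the last step left them, time stands still between calls to the robot, and variables do not carry over. Pictures are saved under pics/ and viewed, about 8 in all and at most 12, crops included, and the job is handed in when it is done.

```bash
mkdir -p pics; ls
cat > h.py <<'E'
import numpy as np,cv2
from rig import manip
from scipy.spatial.transform import Rotation as R
def cam(n):
    c=manip.get_calibration(n);K=np.array(c["intrinsics"],float);d=np.array(c["dist_coeffs"],float)
    if n=="wrist":
        s=manip.get_state();T=np.eye(4);q=s["orientation"]
        T[:3,:3]=R.from_quat([q[1],q[2],q[3],q[0]]).as_matrix();T[:3,3]=s["eef_pos"]
        W=T@np.array(c["T_tool_cam"]);W=np.linalg.inv(W)
        return K,d,W[:3,:3],W[:3,3]
    return K,d,cv2.Rodrigues(np.array(c["rvec"],float))[0],np.array(c["tvec"],float).ravel()
def ray(C,uv):
    K,d,Rm,t=C;p=cv2.undistortPoints(np.array([[uv]],float),K,d)[0,0]
    return -Rm.T@t, Rm.T@np.array([p[0],p[1],1])
def onz(C,uv,z):
    o,r=ray(C,uv);return o+r*(z-o[2])/r[2]
def tri(rs):
    A=np.zeros((3,3));b=np.zeros(3)
    for o,r in rs:
        r=r/np.linalg.norm(r);P=np.eye(3)-np.outer(r,r);A+=P;b+=P@o
    return np.linalg.solve(A,b)
def proj(C,p):
    K,d,Rm,t=C;return cv2.projectPoints(np.array([p],float),cv2.Rodrigues(Rm)[0],t,K,d)[0].ravel()
E
python3 - <<'E'
from h import *
for n in("scene","top","wrist"):
    im=manip.read_camera(n);np.save(f"pics/{n}0.npy",im);print(n,cam(n))
    cv2.imwrite(f"pics/{n}0.png",im[...,::-1])
a=np.hstack([np.load("pics/scene0.npy"),np.load("pics/top0.npy")]);
cv2.imwrite("pics/a0.png",cv2.resize(a[...,::-1],(800,300),interpolation=cv2.INTER_AREA))
print(manip.get_state())
E
```

```text
pics
scene (array([[346.95195866,   0.        , 252.33742809],
       [  0.        , 346.95195866, 185.95366301],
       [  0.        ,   0.        ,   1.        ]]), array([-0.01935877,  0.        ,  0.        ,  0.        ,  0.        ]), array([[ 0.45595848,  0.88998635,  0.00511472],
       [ 0.48612705, -0.24423089, -0.83906601],
       [-0.74550812,  0.38506567, -0.54400558]]), array([-283.22108283, -204.27646437, 1287.67825047]))
top (array([[405.94195151,   0.        , 259.06026295],
       [  0.        , 405.94195151, 194.23860377],
       [  0.        ,   0.        ,   1.        ]]), array([-0.12992551,  0.        ,  0.        ,  0.        ,  0.        ]), array([[ 0.02120221, -0.99968692, -0.01328606],
       [-0.98494884, -0.01860581, -0.1718418 ],
       [ 0.17154081,  0.01672951, -0.98503496]]), array([-15.40643507, 634.10160901, 851.00939552]))
wrist (array([[274.60973061,   0.        , 259.55259081],
       [  0.        , 274.60973061, 188.44788264],
       [  0.        ,   0.        ,   1.        ]]), array([0.01536241, 0.        , 0.        , 0.        , 0.        ]
[... 232 characters left out ...]
707]))
{'t': 0.15, 'qpos': array([ 1.13312038e+00,  2.64576006e-01,  1.60504038e+00,  1.07720315e-05,
        1.27373213e+00, -3.68931625e-02]), 'qd': array([ 7.75296067e-05, -2.05406775e-03, -4.10804852e-03,  1.29092084e-03,
       -5.31218362e-04,  1.40359375e-04]), 'effort': array([ 4.17151468e-04, -5.02850282e+01, -3.57467687e+01,  7.30305095e-02,
        2.50507076e-02, -1.11610927e-04]), 'eef_pos': array([263.12019037, 621.04625822, 259.68752137]), 'orientation': array([ 4.53077178e-04,  8.33708899e-01,  5.52203497e-01, -7.52006592e-04]), 'force': array([ 0.04230814, -0.23078209,  0.23380166]), 'wrist_torque': array([ 0.01765355,  0.00454842, -0.04238844]), 'width': 1.0038591858568304}
```

View pics/top0.png

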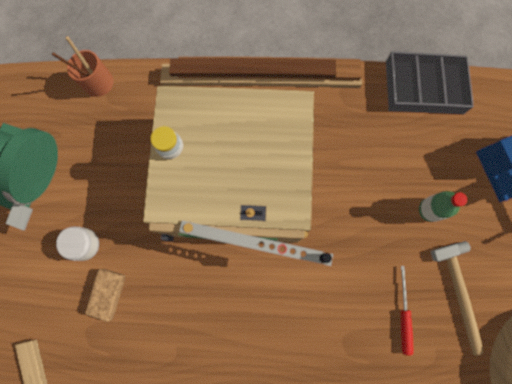

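View pics/scene0.png

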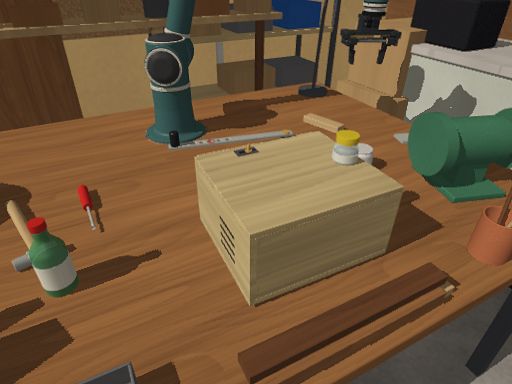

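Top view: the cabinet front faces the robot, the pivot is near (187,229), the red hole near (283,249) and the knob at (326,258). The plate with the peg is near (252,213), the jar at (166,142), and the hinge is on the right. The scene view agrees. Now I'll measure these points.

Run:
```python
from h import *
T=np.load("pics/top0.npy");S=np.load("pics/scene0.npy");W=np.load("pics/wrist0.npy")
def up(im,y0,y1,x0,x1,w):
    return cv2.resize(im[y0:y1,x0:x1,::-1],(w,int(w*(y1-y0)/(x1-x0))),interpolation=cv2.INTER_CUBIC)
a=up(T,185,275,140,350,800);b=up(S,120,175,150,310,800)
b=b[:600-a.shape[0]];cv2.imwrite("pics/crop.png",np.vstack([a,b]))
def blobs(n,im,m):
    k,l,st,c=cv2.connectedComponentsWithStats(m.astype(np.uint8))
    for i in range(1,k):
        if st[i,4]>=4:print(n,st[i],c[i].round(1))
for n,im,(y0,y1,x0,x1) in(("top",T,(185,275,140,350)),("scene",S,(120,175,150,310))):
    z=np.zeros(im.shape[:2],bool);z[y0:y1,x0:x1]=1
    h=cv2.cvtColor(im,cv2.COLOR_RGB2HSV).astype(int);H,Sa,V=h[...,0],h[...,1],h[...,2]
    blobs(n+" dark",im,z&(V<70)); blobs(n+" red",im,z&((H<6)|(H>172))&(Sa>130)&(V>110));blobs(n+" gold",im,z&(H>12)&(H<26)&(Sa>170)&(V>120))
    blobs(n+" steel",im,z&(Sa<60)&(V>110))
```

```text
top dark [241 210   5   6  17] [243.1 212.4]
top dark [255 210   8   6  38] [258.4 212.8]
top dark [161 234  13   7  61] [167.8 237. ]
top dark [184 236  15   3  24] [191.  236.9]
top dark [319 253  12  10  85] [324.6 257.6]
top red [282 245   4   3   4] [283.5 245.8]
top steel [ 179  221  103   33 1120] [230.8 237.1]
top steel [284 243  39  16 262] [299.8 251.1]
top steel [330 254   3   3   7] [331.3 254.9]
top steel [324 261   8   5  20] [328.5 263.1]
scene dark [169 120  39  27 617] [185.8 130.2]
scene dark [237 127   8   1   8] [240.5 127. ]
scene dark [246 126   6   1   6] [248.5 126. ]
scene dark [281 137   4   1   4] [282.5 137. ]
scene dark [249 148   7   6  17] [252.7 150.4]
scene dark [234 151   3   2   4] [235.  151.5]
scene dark [237 150   9   6  33] [241.1 152.3]
scene steel [213 131  72  13 344] [248.1 136.9]
scene steel [289 130   4   5  12] [290.4 132.8]
scene steel [178 140  32   9 116] [195.2 143.9]
scene steel [168 144   9   5  19] [170.8 146.7]
```

View pics/crop.png

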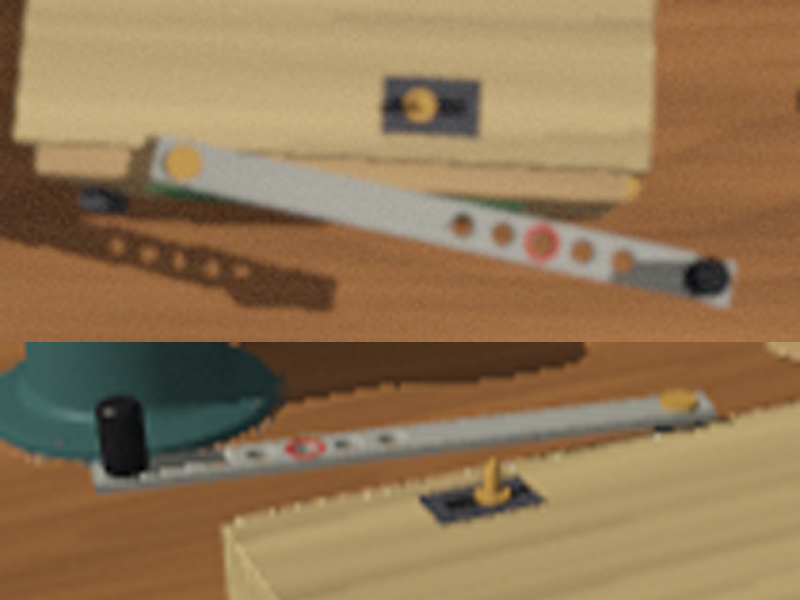

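View pics/wrist0.png

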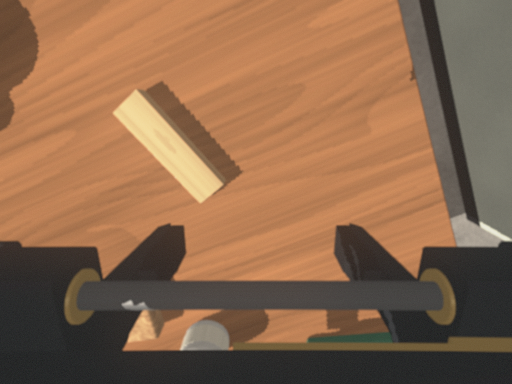

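The crops show the pivot cap, red ring, knob, plate corners and peg clearly. The peg is off the plate centre, on the pivot side. Next I triangulate them.

Run:
```python
from h import *
t=cam("top");s=cam("scene")
k=800/210
tp=lambda u,v:(140+u/k-.4,185+v/k-.4); sp=lambda u,v:(150+u/5-.4,120+(v-342)/5-.4)
P={}
for n,a,b in(("pivotcap",(183,161),(678,401)),("red",(541,242),(305,447)),("knobmid",(707,276),(122.5,437)),("pegcollar",(420,103),(491,495)),("plate",(431,107),(482,496)),("hole220",(623,261),(254,454)),("hole140",(462,224),(388,438))):
    rs=[ray(t,tp(*a)),ray(s,sp(*b))];P[n]=tri(rs);print(n,P[n].round(1),[np.linalg.norm(np.cross(P[n]-o,r/np.linalg.norm(r))).round(1) for o,r in rs])
for n,a,z in(("piv",(183,161),190),("red",(541,242),189),("knobtop",(707,276),222),("collar",(420,103),184),("plate",(431,107),181),("c1",(14,137),180),("c2",(648,170),180),("hingecap",(632,187),184),("pl1",(384,77),181),("pl2",(480,82),181),("pl3",(382,133),181),("pl4",(477,137),181)):
    print(n,onz(t,tp(*a),z).round(1))
print("rear",onz(t,(157,88),180),onz(t,(315,90),180))
```

```text
pivotcap [545.4 126.9 190.7] [np.float64(1.1), np.float64(1.1)]
red [510.  -49.6 188.9] [np.float64(0.7), np.float64(0.7)]
knobmid [ 494.6 -128.3  204. ] [np.float64(0.5), np.float64(0.5)]
pegcollar [577.9  11.  181.9] [np.float64(1.0), np.float64(1.0)]
plate [576.4   6.4 181.7] [np.float64(0.1), np.float64(0.1)]
hole220 [504.4 -81.3 190. ] [np.float64(8.1), np.float64(8.1)]
hole140 [517.7 -11.4 188.7] [np.float64(1.2), np.float64(1.2)]
piv [545.9 128.  190. ]
red [510.2 -49.  189. ]
knobtop [ 494.3 -125.2  222. ]
collar [578.   11.9 184. ]
plate [576.5   6.4 181. ]
c1 [556.8 217.  180. ]
c2 [ 547.1 -102.1  180. ]
hingecap [538.2 -93.7 184. ]
pl1 [591.1  30.4 181. ]
pl2 [589.5 -17.8 181. ]
pl3 [562.9  30.5 181. ]
pl4 [561.9 -16.8 181. ]
rear [830.13657799 209.65262021 180.        ] [ 829.18301885 -113.71018487  180.        ]
```

```bash
cat > d.py <<'E'
# usage: d.py x y z yaw_deg(of tool x) -> tool-frame shift and turn from measured pose
import sys;from h import *
g=list(map(float,sys.argv[1:5]));s=manip.get_state();q=s["orientation"]
M=R.from_quat([q[1],q[2],q[3],q[0]]).as_matrix();y=np.radians(g[3])
G=np.array([[np.cos(y),np.sin(y),0],[np.sin(y),-np.cos(y),0],[0,0,-1]])
print("t",round(s["t"],2),"pos",s["eef_pos"].round(1),"yaw",np.degrees(np.arctan2(M[1,0],M[0,0])).round(1),"F",s["force"].round(1),"w",round(s["width"]*88.1,1))
print("shift",(M.T@(np.array(g[:3])-s["eef_pos"])).round(1),"turn",np.degrees(R.from_matrix(M.T@G).as_rotvec()).round(1))
E
python3 -m crank '[-270,225,-30,0,0,40,60, -270,225,-30,0,0,40,60, -270,225,-30,0,0,40,60, -270,225,-30,0,0,40,60, -270,225,-30,0,0,40,60, -270,225,-30,0,0,40,60, -270,225,-30,0,0,40,60, -270,225,-30,0,0,40,60]' 10
python3 d.py 494.6 -128.3 290 -11.3
```

```text
t: 0.82
eef_pos: [359.4, 301.6, 289.0]
orientation: [0.0, 0.972, 0.234, -0.0]
force: [0.5, -0.4, 0.9]
width: 0.683
t 0.82 pos [359.4 301.6 289. ] yaw 27.1 F [ 0.5 -0.4  0.9] w 60.2
shift [-75.2 444.4  -1. ] turn [ 0.   0.  38.4]
```

```bash
python3 -m crank '[-55,325,0,0,0,38.4,60, -55,325,0,0,0,38.4,60, -55,325,0,0,0,38.4,60, -55,325,0,0,0,38.4,60, -55,325,0,0,0,38.4,60, -55,325,0,0,0,38.4,60, -55,325,0,0,0,38.4,60, -55,325,0,0,0,38.4,60]'
python3 d.py 494.6 -128.3 290 -11.3
```

```text
t: 1.48
eef_pos: [458.3, -13.3, 289.1]
orientation: [0.0, 0.995, -0.099, 0.0]
force: [0.8, 0.6, 0.0]
width: 0.681
t 1.48 pos [458.3 -13.3 289.1] yaw -11.4 F [0.8 0.6 0. ] w 60.0
shift [ 58.3 105.6  -0.9] turn [ 0.  -0.  -0.1]
```

```bash
python3 -m crank '[58,106,0,0,0,0,60, 58,106,0,0,0,0,60, 58,106,0,0,0,0,60, 58,106,0,0,0,0,60, 58,106,0,0,0,0,60]'
python3 d.py 494.6 -128.3 215 -11.3
python3 - <<'E'
from h import *
C=cam("wrist");im=manip.read_camera("wrist");np.save("pics/w1.npy",im)
o=im[...,::-1].copy()
for p in((494.6,-128.3,220.5),(510,-49.6,189)):
    q=proj(C,p);print(q.round(1));cv2.drawMarker(o,tuple(int(v) for v in q.round()),(255,0,255),0,12)
cv2.imwrite("pics/w1.png",o)
E
```

```text
t: 1.9
eef_pos: [494.2, -127.8, 288.5]
orientation: [-0.0, 0.995, -0.101, -0.001]
force: [0.7, 0.0, -1.1]
width: 0.677
t 1.9 pos [ 494.2 -127.8  288.5] yaw -11.6 F [ 0.7  0.  -1.1] w 59.6
shift [ 0.6  0.4 73.5] turn [-0.   0.1 -0.3]
[257.5 209.2]
[256.6  97. ]
```

View pics/w1.png

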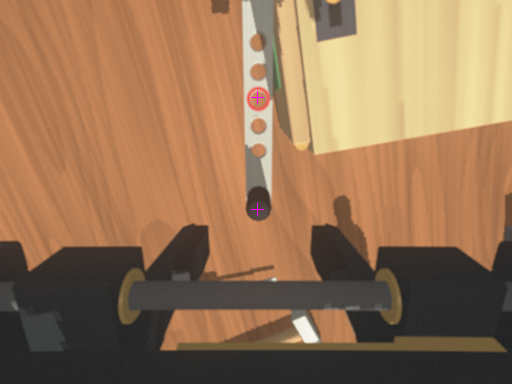

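The marks fall on the knob and the red hole at (258,210) and (257,97), so the measurements agree. I'll descend and grip.

```bash
python3 -m crank '[0.5,0.5,35,0,0,0,44, 0.5,0.5,65,0,0,0,44, 0.5,0.5,74,0,0,0,44, 0.5,0.5,74,0,0,0,44, 0.5,0.5,74,0,0,0,12, 0.5,0.5,74,0,0,0,12, 0.5,0.5,74,0,0,0,12, 0.5,0.5,74,0,0,0,12]' 15
python3 -m crank '[0,0,0,0,0,0,12, 0,0,0,0,0,0,12]' 15
python3 d.py 494.6 -128.3 215 -11.3
```

```text
t: 2.62
eef_pos: [495.8, -126.9, 217.0]
orientation: [0.0, 0.995, -0.099, 0.002]
force: [-1.3, 1.1, 0.3]
width: 0.223
t: 2.78
eef_pos: [495.2, -126.9, 216.0]
orientation: [0.0, 0.995, -0.099, 0.001]
force: [0.2, 1.2, 0.8]
width: 0.219
t 2.78 pos [ 495.2 -126.9  216. ] yaw -11.4 F [0.2 1.2 0.8] w 19.3
shift [-0.3  1.5  1. ] turn [-0.  -0.1 -0.1]
```

```bash
cat > plan.py <<'E'
from h import *
from scipy.optimize import brentq
yd=np.array([.030,.99955]);xd=np.array([.99955,-.030])
PIV0=np.array([545.4,126.9]);H=PIV0-220*yd
def piv(th):return H+220*(-np.sin(th)*xd+np.cos(th)*yd)
def tcp(th,s,tau,off=1.4,h=32.):
    """TCP (vertical tool) and its yaw; h: TCP above bar underside when flat"""
    a=np.arctan2(-yd[1],-yd[0])+th+s;u=np.array([np.cos(a),np.sin(a)])
    r=(260-off)*np.cos(tau)-(h-3)*np.sin(tau);z=184+260*np.sin(tau)+(h-3)*np.cos(tau)+3
    return np.r_[piv(th)+r*u,z],np.degrees(a)+90
def fit(delta,L=180):
    p=H+35*xd+(100+delta)*yd
    th=brentq(lambda t:np.linalg.norm(p-piv(t))-L,.2,1.1);v=p-piv(th)
    s=np.arctan2(v[1],v[0])-np.arctan2(-yd[1],-yd[0])-th
    return th,(s+np.pi)%(2*np.pi)-np.pi
def rows(wps):
    s=manip.get_state();q=s["orientation"];M=R.from_quat([q[1],q[2],q[3],q[0]]).as_matrix()
    yaw=np.degrees(np.arctan2(M[1,0],M[0,0]))
    print("t",round(s["t"],2),s["eef_pos"].round(1),"yaw",yaw.round(1),"F",s["force"].round(1),"w",round(s["width"]*88.1,1))
    for p,y in wps: print((M.T@(p-s["eef_pos"])).round(1),"turn",round(-((y-yaw+180)%360-180),1))
E
python3 -m crank '[0,0,-10,0,0,0,12, 0,0,-20,0,0,0,12, 0,0.8,-30,0,0,0,12, 0,2,-40,0,0,0,12, 0,4,-50,0,0,0,12, 0,7,-52,0,0,0,12, 0,9,-52,0,0,0,12, 0,9,-52,0,0,0,12]' 15
python3 - <<'E'
from plan import *
for d in(-8,0,5,8):print(d,np.round(fit(d),3),tcp(*fit(d),0)[0].round(1))
s0=-0.17
rows([tcp(0,s,.2) for s in np.linspace(s0,.5,17)])
E
```

```text
t: 3.45
eef_pos: [492.2, -133.7, 267.1]
orientation: [-0.002, 0.995, -0.099, -0.001]
force: [-0.7, 7.7, -4.1]
width: 0.226
-8 [0.572 0.456] [642.6 -44.7 216. ]
0 [0.61  0.498] [646.1 -31.2 216. ]
5 [0.63  0.525] [647.8 -23.  216. ]
8 [0.641 0.54 ] [648.8 -18.1 216. ]
t 3.45 [ 492.2 -133.7  267.1] yaw -11.3 F [-0.7  7.7 -4.1] w 19.9
[  0.4 -18.3   0.1] turn 0.1
[ 10.7 -18.5   0. ] turn -2.3
[ 21.1 -19.1   0. ] turn -4.7
[ 31.4 -20.2  -0. ] turn -7.1
[ 41.7 -21.7  -0. ] turn -9.5
[ 51.9 -23.6  -0. ] turn -11.9
[ 62.  -25.9  -0.1] turn -14.3
[ 72.  -28.7  -0.1] turn -16.7
[ 81.8 -31.9  -0.1] turn -19.1
[ 91.5 -35.5  -0.1] turn -21.5
[ 1.011e+02 -3.950e+01 -1.000e-01] turn -23.9
[ 1.105e+02 -4.390e+01 -1.000e-01] turn -26.3
[ 1.197e+02 -4.870e+01 -1.000e-01] turn -28.7
[ 1.287e+02 -5.380e+01 -1.000e-01] turn -31.1
[ 1.375e+02 -5.940e+01 -1.000e-01] turn -33.5
[ 1.46e+02 -6.53e+01 -1.00e-01] turn -35.9
[ 1.543e+02 -7.150e+01 -1.000e-01] turn -38.3
```

I shifted along the bar the wrong way: +y is away from the pivot, so the knob slid in the pads. I'll slide back 18 mm to recentre.

```bash
python3 -m crank '[0,-4,0,0,0,0,12, 0,-8,0,0,0,0,12, 0,-12,0,0,0,0,12, 0,-16,0,0,0,0,12, 0,-18,0,0,0,0,12, 0,-18,0,0,0,0,12]' 15
python3 - <<'E'
from plan import *
rows([tcp(0,s,.2) for s in np.linspace(-.17,.5,17)])
im=manip.read_camera("top");im2=manip.read_camera("wrist")
cv2.imwrite("pics/c2.png",np.vstack([cv2.resize(im[190:290,180:380,::-1],(500,250)),cv2.resize(im2[:,:,::-1],(440,330))]) if 0 else np.hstack([cv2.resize(im[180:300,180:380,::-1],(400,240)),cv2.resize(im2[...,::-1],(320,240))]))
E
```

```text
t: 3.95
eef_pos: [496.9, -121.5, 268.9]
orientation: [0.004, 0.995, -0.099, 0.001]
force: [-2.4, -11.4, 3.1]
width: 0.219
t 3.95 [ 496.9 -121.5  268.9] yaw -11.3 F [ -2.4 -11.4   3.1] w 19.3
[-1.8 -5.4  1.8] turn 0.2
[ 8.6 -5.6  1.8] turn -2.2
[19.  -6.2  1.8] turn -4.6
[29.3 -7.3  1.8] turn -7.0
[39.5 -8.8  1.9] turn -9.4
[ 49.7 -10.7   1.9] turn -11.8
[ 59.8 -13.    1.9] turn -14.2
[ 69.8 -15.8   1.9] turn -16.6
[ 79.7 -19.    1.9] turn -19.0
[ 89.4 -22.6   1.9] turn -21.4
[ 99.  -26.5   1.9] turn -23.8
[108.4 -30.9   1.9] turn -26.2
[117.6 -35.7   1.9] turn -28.6
[126.6 -40.9   1.8] turn -31.0
[135.4 -46.4   1.8] turn -33.4
[143.9 -52.3   1.8] turn -35.8
[152.2 -58.5   1.8] turn -38.2
```

View pics/c2.png

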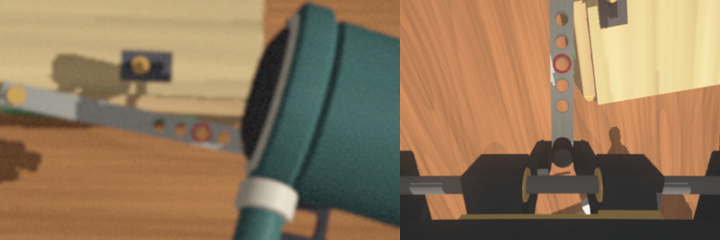

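The picture shows the bar straight and the knob between the pads, a few mm off centre with about 11 N of elastic load. I'll push 6 mm further so it slips to centre, then relax.

```bash
python3 -m crank '[0,-3,0,0,0,0,12, 0,-6,0,0,0,0,12, 0,-6,0,0,0,0,12, 0,-3,0,0,0,0,12, 0,0,0,0,0,0,12, 0,0,0,0,0,0,12]' 12
python3 - <<'E'
from plan import *
rows([tcp(0,s,.2,off=0) for s in np.linspace(-.17,.5,17)])
E
```

```text
t: 4.55
eef_pos: [496.4, -117.8, 267.1]
orientation: [-0.0, 0.995, -0.099, -0.0]
force: [-0.4, 1.6, -1.3]
width: 0.224
t 4.55 [ 496.4 -117.8  267.1] yaw -11.4 F [-0.4  1.6 -1.3] w 19.8
[-0.6 -0.5 -0. ] turn 0.1
[ 9.8 -0.7 -0. ] turn -2.3
[20.2 -1.4 -0. ] turn -4.7
[30.6 -2.4 -0. ] turn -7.1
[40.9 -3.9 -0. ] turn -9.5
[51.2 -5.9 -0. ] turn -11.9
[61.3 -8.2 -0. ] turn -14.3
[ 71.4 -11.   -0. ] turn -16.7
[ 81.3 -14.2  -0. ] turn -19.1
[ 91.1 -17.9  -0. ] turn -21.5
[100.7 -21.9  -0. ] turn -23.9
[110.1 -26.3  -0. ] turn -26.3
[119.4 -31.1  -0. ] turn -28.7
[128.4 -36.3  -0. ] turn -31.1
[137.2 -41.9  -0. ] turn -33.5
[145.8 -47.9  -0. ] turn -35.9
[154.1 -54.1  -0. ] turn -38.3
```

```bash
python3 -m crank '[10,-0.5,0,0,0,-2.4,12, 20,-1,0,0,0,-4.8,12, 30.5,-2,0,0,0,-7.2,12, 41,-3.5,0,0,0,-9.6,12, 51,-5.5,0,0,0,-12,12, 61,-8,0,0,0,-14.3,12, 71.5,-10.5,0,0,0,-16.7,12, 81.5,-14,0,0,0,-19.1,12]' 15
python3 - <<'E'
from plan import *
rows([tcp(0,s,.2,off=0) for s in np.linspace(-.17,.5,17)[8:]])
E
```

```text
t: 5.22
eef_pos: [579.5, -120.1, 266.7]
orientation: [0.0, 0.998, 0.069, -0.0]
force: [0.9, 0.4, -0.1]
width: 0.22
t 5.22 [ 579.5 -120.1  266.7] yaw 7.9 F [ 0.9  0.4 -0.1] w 19.4
[-0.6 -0.3 -0.3] turn 0.1
[ 9.8 -0.5 -0.3] turn -2.3
[20.2 -1.2 -0.4] turn -4.7
[30.6 -2.2 -0.4] turn -7.1
[40.9 -3.7 -0.4] turn -9.5
[51.2 -5.7 -0.4] turn -11.9
[61.4 -8.  -0.4] turn -14.3
[ 71.4 -10.8  -0.4] turn -16.7
[ 81.3 -14.   -0.4] turn -19.1
```

```bash
python3 -m crank '[10,-0.5,0,0,0,-2.4,12, 20,-1,0,0,0,-4.8,12, 30.5,-2,0,0,0,-7.2,12, 41,-3.5,0,0,0,-9.6,12, 51,-5.5,0,0,0,-12,12, 61,-8,0,0,0,-14.3,12, 71.5,-10.5,0,0,0,-16.7,12, 81.5,-14,0,0,0,-19.1,12]' 15
python3 - <<'E'
from plan import *
f=fit(5);rows([tcp(a*f[0],.5+a*(f[1]-.5),.2,off=0) for a in np.linspace(0,1,17)])
E
```

```text
t: 5.88
eef_pos: [658.5, -95.2, 266.6]
orientation: [0.0, 0.972, 0.233, -0.0]
force: [0.8, -0.4, -0.9]
width: 0.221
t 5.88 [658.5 -95.2 266.6] yaw 27.0 F [ 0.8 -0.4 -0.9] w 19.5
[-0.2 -0.1 -0.4] turn 0.0
[ 2.3 -4.3 -0.4] turn -2.3
[ 4.6 -8.7 -0.4] turn -4.6
[  6.8 -13.1  -0.4] turn -7.0
[  8.8 -17.6  -0.4] turn -9.3
[ 10.6 -22.2  -0.4] turn -11.7
[ 12.2 -26.9  -0.4] turn -14.0
[ 13.6 -31.7  -0.4] turn -16.4
[ 14.9 -36.5  -0.4] turn -18.7
[ 15.9 -41.4  -0.4] turn -21.1
[ 16.7 -46.4  -0.4] turn -23.4
[ 17.4 -51.4  -0.4] turn -25.8
[ 17.8 -56.4  -0.4] turn -28.1
[ 18.  -61.5  -0.4] turn -30.4
[ 18.  -66.5  -0.4] turn -32.8
[ 17.9 -71.6  -0.4] turn -35.1
[ 17.5 -76.7  -0.4] turn -37.5
```

```bash
python3 -m crank '[2.5,-4.5,0,0,0,-2.3,12, 4.5,-8.5,0,0,0,-4.6,12, 7,-13,0,0,0,-7,12, 9,-17.5,0,0,0,-9.3,12, 10.5,-22,0,0,0,-11.7,12, 12,-27,0,0,0,-14,12, 13.5,-31.5,0,0,0,-16.4,12, 15,-36.5,0,0,0,-18.7,12]' 25
python3 - <<'E'
from plan import *
f=fit(5);rows([tcp(a*f[0],.5+a*(f[1]-.5),.2,off=0) for a in np.linspace(.5,1,9)])
E
```

```text
t: 6.55
eef_pos: [656.0, -56.5, 267.6]
orientation: [0.001, 0.922, 0.388, 0.001]
force: [2.7, -2.3, -0.3]
width: 0.217
t 6.55 [656.  -56.5 267.6] yaw 45.7 F [ 2.7 -2.3 -0.3] w 19.1
[-0.1 -1.   0.5] turn -0.0
[ 2.4 -5.3  0.5] turn -2.4
[ 4.8 -9.8  0.5] turn -4.7
[  7.  -14.3   0.5] turn -7.1
[  9.  -18.9   0.4] turn -9.4
[ 10.8 -23.6   0.4] turn -11.8
[ 12.5 -28.4   0.4] turn -14.1
[ 13.9 -33.3   0.4] turn -16.4
[ 15.2 -38.2   0.4] turn -18.8
```

```bash
python3 -m crank '[2.5,-5,0,0,0,-2.3,12, 5,-9.5,0,0,0,-4.7,12, 7,-14,0,0,0,-7.1,12, 9,-18.5,0,0,0,-9.4,12, 11,-23.5,0,0,0,-11.8,12, 12.5,-28.5,0,0,0,-14.1,12, 14,-33.5,0,0,0,-16.4,12, 15.5,-38.5,0,0,0,-18.8,12]' 25
python3 - <<'E'
from plan import *
f=fit(5);rows([tcp(*f,t,off=0) for t in(.2,.15,.1,.08)])
C=cam("top");im=manip.read_camera("top");im2=manip.read_camera("wrist")
cv2.imwrite("pics/c3.png",np.hstack([cv2.resize(im[150:330,120:360,::-1],(480,360)),cv2.resize(im2[...,::-1],(320,360))]))
E
```

```text
t: 7.22
eef_pos: [639.7, -18.3, 267.9]
orientation: [0.002, 0.846, 0.533, 0.001]
force: [3.5, -0.4, -0.1]
width: 0.22
t 7.22 [639.7 -18.3 267.9] yaw 64.5 F [ 3.5 -0.4 -0.1] w 19.4
[-0.7 -0.2  0.8] turn 0.0
[-0.7  3.4 13.4] turn 0.0
[-0.7  6.5 26.1] turn 0.0
[-0.7  7.5 31.2] turn 0.0
```

View pics/c3.png

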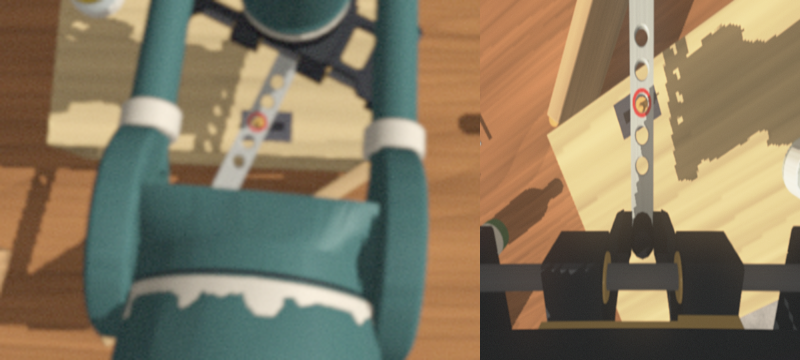

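Both views show the brass peg through the red hole, and the door is open. I lower now in slow steps.

```bash
python3 -m crank '[-0.5,1.5,6,0,0,0,12, -0.5,3,12,0,0,0,12, -0.5,5,19,0,0,0,12, -0.5,6.5,25,0,0,0,12, -0.5,7.5,30,0,0,0,12, -0.5,8,34,0,0,0,12, -0.5,9,38,0,0,0,12, -0.5,9,38,0,0,0,12]' 25
python3 - <<'E'
from plan import *
f=fit(5);rows([tcp(*f,t,off=0) for t in(.05,.03,.0)])
im2=manip.read_camera("wrist")
cv2.imwrite("pics/c4.png",cv2.resize(im2[20:260,130:390,::-1],(520,480)))
E
```

```text
t: 7.98
eef_pos: [645.7, -22.6, 227.6]
orientation: [-0.001, 0.847, 0.532, -0.001]
force: [2.8, -0.9, -1.1]
width: 0.218
t 7.98 [645.7 -22.6 227.6] yaw 64.3 F [ 2.8 -0.9 -1.1] w 19.2
[ 0.5  1.7 -1.3] turn -0.1
[0.5 2.5 3.8] turn -0.1
[ 0.6  3.5 11.6] turn -0.1
```

View pics/c4.png

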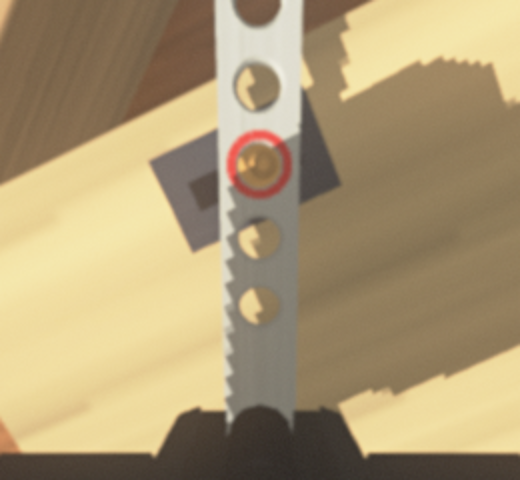

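The peg is inside the red hole, and the height is already below the tip-rest level with no resistance. Going on down to flat.

```bash
python3 -m crank '[0.3,0.5,3,0,0,0,12, 0.5,1.5,6,0,0,0,12, 0.5,2,9,0,0,0,12, 0.5,2.5,12,0,0,0,12, 0.5,2.5,14,0,0,0,12, 0.5,2.5,14,0,0,0,12, 0.5,2.5,14,0,0,0,12]' 25
python3 - <<'E'
from plan import *
f=fit(5);rows([tcp(*f,t,off=0) for t in(0,)])
E
```

```text
t: 8.62
eef_pos: [648.8, -23.1, 215.3]
orientation: [0.0, 0.846, 0.532, 0.0]
force: [3.0, -1.0, 1.8]
width: 0.215
t 8.62 [648.8 -23.1 215.3] yaw 64.3 F [ 3.  -1.   1.8] w 19.0
[-0.3  0.5 -0.7] turn -0.1
```

```bash
python3 -m crank '[0,2,1,0,0,0,12, 0,-3,1,0,0,0,12, 0,0,0,0,0,0,12, 0,0,0,0,0,0,30, 0,0,0,0,0,0,44, 0,0,0,0,0,0,44, 0,0,0,0,0,0,44, 0,0,0,0,0,0,44]' 25
python3 -m crank '[0,0,-10,0,0,0,50, 0,0,-25,0,0,0,50, 0,0,-60,0,0,0,50, 0,0,-95,0,0,0,50, 0,0,-95,0,0,0,50]'
python3 - <<'E'
from plan import *
C=cam("wrist");im2=manip.read_camera("wrist");print(manip.get_state()["force"])
f=fit(5);th,s=f;p=piv(th);a=np.radians(tcp(*f,0)[1]-90);u=np.array([np.cos(a),np.sin(a)])
o=im2[...,::-1].copy()
for L,z in((180,189),(260,222)):
    for e,c in((z,(255,0,255)),(z+L*.08,(0,160,0))):
        q=proj(C,np.r_[p+L*u,e]);print(L,e,q.round(1));cv2.circle(o,tuple(int(v) for v in q.round()),3,c,1)
cv2.imwrite("pics/c5.png",cv2.resize(o,(768,576)))
E
```

```text
t: 9.28
eef_pos: [648.2, -22.9, 214.6]
orientation: [-0.0, 0.846, 0.532, -0.0]
force: [-0.6, 0.3, -0.0]
width: 0.496
t: 9.7
eef_pos: [652.1, -23.3, 319.9]
orientation: [0.004, 0.846, 0.532, 0.005]
force: [2.0, -0.7, 1.3]
width: 0.567
[0.27083761 0.09158672 0.04873683]
180 189 [257.6  91.1]
180 203.4 [257.6  90.6]
260 222 [258.  190.4]
260 242.8 [258.  198.9]
```

View pics/c5.png

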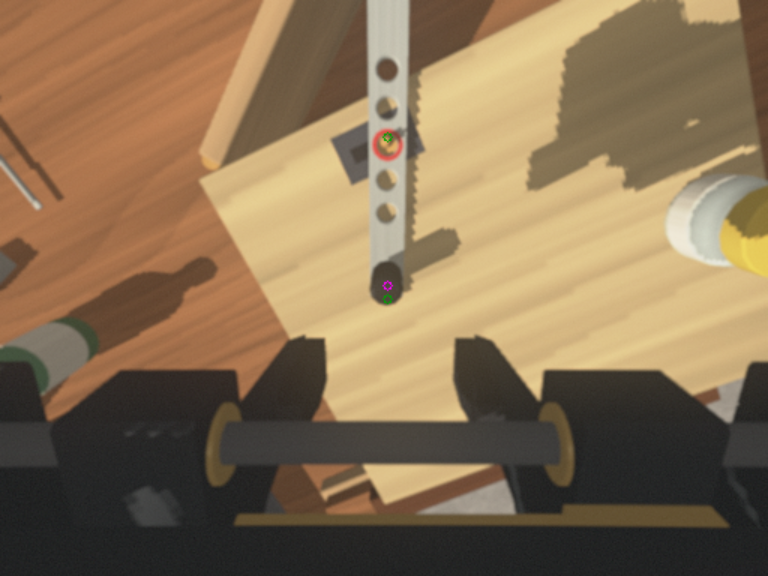

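Released: the knob and red hole lie on the predicted flat spots, at (387,288) and (388,145) in the enlarged picture. I'll move the arm clear and check the tilt with the fixed cameras.

```bash
python3 -m crank '[0,0,-40,0,0,0,50, 0,0,-80,0,0,0,50, -17,-36,-80,0,0,0,50, -35,-72,-80,0,0,0,50, -52,-108,-80,0,0,0,50, -70,-144,-80,0,0,0,50, -87,-180,-80,0,0,0,50, -87,-180,-80,0,0,0,50]'
python3 - <<'E'
from plan import *
S=cam("scene");im=manip.read_camera("scene")
f=fit(5);th,s=f;p=piv(th);a=np.radians(tcp(*f,0)[1]-90);u=np.array([np.cos(a),np.sin(a)])
x0,y0,x1,y1=160,80,320,200;k=5
o=cv2.resize(im[y0:y1,x0:x1,::-1],None,fx=k,fy=k,interpolation=cv2.INTER_CUBIC)
for L,h in((0,6.5),(180,5),(260,5),(260,38)):
    for t,c in((0,(255,0,255)),(.08,(0,160,0))):
        q=proj(S,np.r_[p+(L*np.cos(t)-h*np.sin(t))*u,184+L*np.sin(t)+h]);v=((q+.4-[x0,y0])*k).round().astype(int);print(L,h,t,v);cv2.circle(o,tuple(int(i) for i in v),4,c,1)
cv2.imwrite("pics/c6.png",o);print(manip.get_state()["eef_pos"])
E
```

```text
t: 10.42
eef_pos: [442.3, -23.2, 389.3]
orientation: [-0.001, 0.847, 0.532, -0.002]
force: [0.5, -0.6, -0.6]
width: 0.567
0 6.5 0 [436 181]
0 6.5 0.08 [436 180]
180 5 0 [442 337]
180 5 0.08 [442 307]
260 5 0 [445 428]
260 5 0.08 [445 380]
260 38 0 [445 354]
260 38 0.08 [445 301]
[445.45169807 -23.31826882 389.80727819]
```

View pics/c6.png

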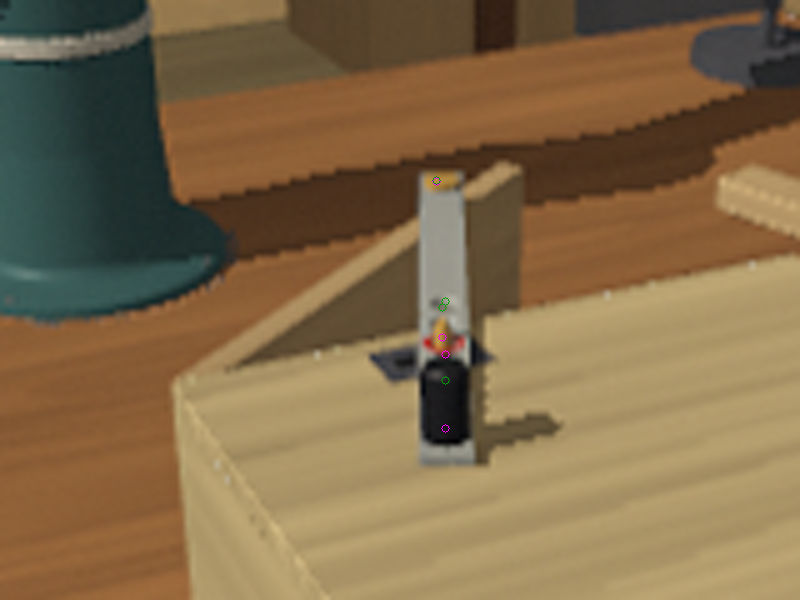

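Scene view: the peg sticks up through the red ring at (442,335). The knob base is near (445,436), at or below the flat prediction of 428 (0.08 rad would give 380). The bar lies flat and the arm is clear.

```bash
python3 -c "
from rig import manip
print(manip.sign_off())"
```

```text
the job is handed in; nothing more can be done
None
```

The cabinet door is propped open: the red-ringed hole sits over the brass peg, the bar lies flat, and the arm has let go and is clear. I handed the job in at about 10.5 s of the 48 s. No verdict is reported.

**What I did:** I lifted the bar by its knob, swung it over the roof, pushed the door open to about 0.63 rad (from the geometry), and lowered the hole onto the peg. The cameras had shown the peg about 5 mm off the slot's middle, towards the pivot, so no feeling search was needed.

**Last checks:**
- **Peg and hole:** the wrist and scene pictures both show the peg through the red ring after release.
- **Bar flat:** in the scene picture the knob's base is at or slightly below where a flat bar would put it (row about 436 against 428; resting on the peg tip would be 380). The 1–3 px disagreement is within calibration error.
- **Door:** the last pictures show it open, but I did not measure its angle or speed directly.
- **Jar:** the last wrist picture shows it upright. I did not measure its position again.

**One slip:** during the lift I shifted the wrong way along the bar, so the knob slid in the pads. I recentred it before swinging the bar, with about 11 N on the wrist.

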